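# Clear the ratchet-lift soldering hearth

## Task

The soldering slab has sunk down inside its steel casing. Pull it up by its wooden handle until the last (fourth) ratchet tooth has caught and it stays up by itself when let go; then clear every loose offcut and lump off it into the bare aluminium scrap bin (not the blue parts tin), leaving the larger dark grey soldering block on the slab. Once all the scrap is in the bin, push down the red pad to lift the pawl out of the teeth and let the slab sink all the way home, let the pawl go, and leave everything else on the bench alone.

Things in the scene. Friction and masses are not known exactly. Their poses are not given: they have to be found in the camera images.
- stand: The fixed hearth: an open-topped dark steel casing 222 mm (its x) x 182 mm (its y) x 112 mm high with 8 mm walls, standing at a varying place and yaw (within 0.25 rad). Origin on the bench under the casing's centre, z up. The toothed rail with handle stands 140 mm from the origin along its -y; the pawl is beyond it, the red pad 231 mm along -y.
- lift (a joint): Height (m) of slab, rail and handle, which move as one, straight up; 0 = fully down, stop at 0.078. Teeth every 18 mm: the pawl clicks in under a tooth as the slab passes 0.018, 0.036, 0.054 and 0.072 and then holds it about 1 mm lower (the fourth tooth at about 0.071) against going down. Slab and rail weigh 0.55 kg and are strongly damped (220 N per m/s): pull at about 30 mm/s. With the pawl held open the slab sinks by itself at about 25 mm/s.
- pawl (a joint): Angle (rad) of the brass pawl: 0 = sprung in against the rail, 0.42 = stop, fully open. Clear of the teeth above about 0.2. It springs back when let go.
- handle (a point): Centre of the wooden handle on top of the rail, a bar 64 mm (stand x) x 24 mm (stand y) x 36 mm high; 174 mm above the bench when the slab is down, about 245 mm when on the fourth tooth. Take it from above across its 24 mm. The rail below it is 22 x 12 mm.
- pawl_pad (a point): Centre of the top face of the red pad on the pawl's tail, 34 mm (stand x) x 30 mm (stand y), 70 mm above the bench when the pawl is in. The pawl's pivot lies 65 mm from it towards the rail and 18 mm lower; pushed down 20 mm (3 to 6 N) the pad opens the pawl to about 0.3 rad; it must be held down while the slab sinks.
- slab_top (a point): Centre of the slab's flat top, 200 mm (stand x) x 160 mm (stand y). 56 mm above the bench when down (56 mm below the casing's rim), about 127 mm on the fourth tooth (15 mm above the rim).
- chip1_c (a point): A pale firebrick offcut, 36 x 22 x 22 mm (its own x, y, z), 30 g; this point is its centre. It starts lying on the slab with z up. May be absent.
- chip2_c (a point): A black charcoal lump, 34 x 24 x 22 mm (its own x, y, z), 30 g; this point is its centre. It starts lying on the slab with z up. May be absent.
- chip3_c (a point): A pale firebrick offcut, 38 x 20 x 20 mm (its own x, y, z), 30 g; this point is its centre. It starts lying on the slab with z up. May be absent.
- chip4_c (a point): A black charcoal lump, 32 x 22 x 24 mm (its own x, y, z), 30 g; this point is its centre. It starts lying on the slab with z up. May be absent.
- chip5_c (a point): A brass casting offcut, 34 x 20 x 20 mm (its own x, y, z), 30 g; this point is its centre. It starts lying on the slab with z up. May be absent.
- block_c (a point): Centre of the dark grey soldering block, 56 x 36 x 26 mm, 60 g, on the far right of the slab. It must stay on the slab.
- scrap_bin: Loose open bin of bare aluminium, 100 mm (its x) x 130 mm (its y) x 62 mm high, walls and floor 3 mm, 0.5 kg. Origin under its centre on the bench.
- parts_tin: Loose open blue tin of the same size (100 x 130 x 62 mm) with rings on a grey pad; origin under its centre. Leave alone. Bin and tin both stand left of the hearth and may have swapped places.
- flux_jar: Small jar, 60 mm across, 75 mm high, right of the hearth; origin under its centre. Leave alone.
- hammer: Hammer lying on the bench, right of the hearth. Leave alone.
- pliers: Pliers with blue grips, about 170 mm long, lying right of the hearth. Leave alone.
Not all that is in view belongs to the job. Leave any orange or purple look-alike of the part that bears chip3_c alone.

How it is judged:
By the outcome, as a careful person would: the job done as asked, in the order asked, and still so for the second after the job is handed in, with the robot touching nothing.
Of chip1, chip2, chip3, chip4, chip5 only 3 to 5 are there at a start; the rules pass over those that are not, and their reading is None.
At some moment in a run one of scrap_bin may be knocked a few centimetres aside while the robot is not near it.
Once in a run the grip may slacken for a moment while it holds something.
It also fails if it takes over 208 s, if anything falls off the work surface, if the arm or the gripper's body presses on something with over 40 N, if the wrist force passes 120 N, or if a joint passes its speed limit or range.

## Robot

A 6-joint arm with a two-finger parallel gripper is mounted at the origin on the work surface. World frame = base frame: x ahead of the robot, y to its left, z up, the work surface at z = 0. Lengths are in m, angles in rad, forces in N, time in s.
With the tool pointing down it reaches from about 0.275 to 0.825 m from the base axis. Payload 4.9 kg.
Tool frame: the origin (TCP) lies midway between the tips of the shut fingers; the grasp point (between the pads) lies 19 mm behind it (bot.grip_depth is the distance from the TCP to the grasp point, in m); z points along the fingers, y is the line along which they close (so a half turn about z gives the same grasp; the last joint's range is limited). The gripper opens to 85 mm and grips with 20 to 120 N. Pads are 22 mm wide; open, the fingers measure 114 mm over their backs; the gripper's body (76 mm by 85 mm) begins 54 mm behind the grasp point. The pads swing forward as they close: fully open they stand 13 mm farther back than shut.
Start: joints at [-1.43, 0.326, -0.193, 1.052, 0, 1.437], TCP at [0.149, -0.529, 0.231] pointing down, gripper open.
Joint ranges: [-2.65, 2.65], [-0.97, 1.79], [-1.3, 1.35], [-1.93, 2.1], [-1.47, 1.37], [-3.14, 3.14]. Speed limits (rad/s): [2.57, 2.57, 3.14, 3.14, 3.14, 3.14].

## Interface

Orientations are given as a unit quaternion [w, x, y, z].
In Python, from cell import bot gives the robot as it stands. Calls block until the motion is done:
- bot.move_pose(position, orientation): joint-space move of the TCP to a pose.
- bot.move_linear(position, speed=0.15, rotation=None, until_force=None): straight line of the TCP; rotation=None keeps the orientation; speed is the mean speed in m/s. With until_force (N) it stops when the force on the tool has changed by that much, and returns True; else False.
- bot.goto_joints(angles): joint-space move.
- bot.set_gripper(opening, grasp_force=None): opening from 0.0 (shut) to 1.0 (fully open); grasp_force is the grip in N (None keeps the last); returns when the fingers have stopped.
- bot.wait(seconds).
- bot.solve_ik(position, orientation): joint angles nearest the present ones, or None.
- bot.camera(name): name is "side" or "top" or "wrist"; returns the picture (480x640x3 uint8, red, green, blue); there is no depth.
- bot.calibration(name): a dict with "mtx" (3x3 intrinsics, pixels), "k1" (the pictures are not rectified: a ray, as slopes to the right and down, at radius r is drawn at 1 + k1 r^2 times it, then the intrinsics apply), "extrinsics" (4x4, takes a point from world to camera coordinates); the wrist camera has in their place "hand_eye" (4x4, takes a point from camera to tool coordinates, whose origin is the TCP and whose axes are the flange's). Camera axes: x right, y down, z forward; pixel columns grow to the right and rows downward; lengths in m; the calibration is good to about 2 mm. A picture is of the moment at which its call begins: read the wrist's pose just before it. calibration takes no time and is no camera call.
A pose or a line that the arm cannot do raises bot.PlanningError and nothing moves.
- bot.close_job(): hands the job in, once; it reports no verdict.
Trained networks look in the newest picture that a camera, given by its name, has taken for a name from the list of things; names that differ only in an ending like _2 or _b are one class to them, and where a whole thing is asked for, a point or a joint stands for the part that bears it (a point fixed in the world has none). Each returns a list of dicts, best first, with "confidence" (0 to 1); they miss things now and then, are a little off and sometimes report something else, mostly with a low value. They report only what shows in the picture. A call takes as long as a camera call. They do not tell look-alikes from the thing itself.
- bot.search_frame(camera, thing): "bbox" ([left, top, width, height] in pixels, round what is visible of it).
Readings, each from a call of its own:
- bot.read_clock(): time.
- bot.read_joint_positions(): joint angles.
- bot.read_joint_vel(): joint speeds.
- bot.read_joint_efforts(): joint torques, N m.
- bot.read_position(): TCP position.
- bot.read_tool_rot(): TCP orientation.
- bot.read_ft_force(): force on the tool from outside, world axes, zero at the start.
- bot.read_moment(): the same for the moment, N m.
- bot.read_gripper_width(): opening from 0.0 (shut) to 1.0 (fully open).
Only numpy, scipy, OpenCV 4.12 (cv2) and the standard library are available. Lean on these libraries where they do the work, as an engineer would, in place of code of your own. Each camera call takes 0.05 s, during which the arm holds its last target. There are 200 camera calls.

## Working session

There is one attempt and no reset: what is moved stays moved. The work goes in short steps, each a Python script; the robot and the scene stay as the last script left them, time stands still between calls to the robot, and variables do not carry over. Pictures are saved under pics/ and viewed, on a budget of 14 in all, crops included, one or two more only if the job needs it, and the job is handed in when it is done.

```bash
ls; mkdir -p pics
python3 - <<'E'
from cell import bot
import cv2
for n in ("top","side"):
    im=bot.camera(n); cv2.imwrite(f"pics/{n}0.png",im[:,:,::-1])
    c=bot.calibration(n); print(n,c)
    for t in ("stand","handle","pawl_pad","slab_top","chip1_c","chip2_c","chip3_c","chip4_c","chip5_c","block_c","scrap_bin","parts_tin"):
        print(t,[([round(v) for v in d["bbox"]],round(d["confidence"],2)) for d in bot.search_frame(n,t)][:5])
print(bot.calibration("wrist"),bot.read_clock(),bot.read_tool_rot())
E
```

```text
pics
top {'mtx': array([[476.77665995,   0.        , 316.72285389],
       [  0.        , 476.77665995, 246.62636507],
       [  0.        ,   0.        ,   1.        ]]), 'k1': -0.027342712769526534, 'extrinsics': array([[ 0.01438496, -0.99960101, -0.02430839, -0.06040522],
       [-0.98073021, -0.00936791, -0.19514226,  0.57028738],
       [ 0.19483668,  0.02664709, -0.98047366,  1.07870617],
       [ 0.        ,  0.        ,  0.        ,  1.        ]])}
stand [([235, 198, 146, 101], 0.62)]
handle [([243, 213, 103, 77], 0.86)]
pawl_pad [([340, 245, 42, 17], 0.58), ([437, 324, 73, 36], 0.57)]
slab_top [([240, 208, 104, 83], 0.87), ([406, 182, 104, 60], 0.32)]
chip1_c [([249, 272, 16, 11], 0.62)]
chip2_c [([275, 264, 20, 16], 0.66)]
chip3_c [([252, 216, 17, 14], 0.68), ([219, 195, 6, 14], 0.57)]
chip4_c [([283, 240, 6, 14], 0.7)]
chip5_c []
block_c [([150, 219, 62, 50], 0.68), ([283, 210, 25, 27], 0.62)]
scrap_bin [([135, 295, 67, 51], 0.97)]
parts_tin [([150, 218, 64, 49], 0.84), ([239, 209, 103, 82], 0.58), ([470, 239, 32, 32], 0.41), ([138, 295, 65, 52], 0.15)]
side {'mtx': array(
[... 1004 characters left out ...]
78, 46], 0.68)]
parts_tin [([159, 368, 104, 112], 0.62), ([337, 230, 16, 26], 0.44)]
{'mtx': array([[413.9288966 ,   0.        , 323.09426324],
       [  0.        , 413.9288966 , 240.51767601],
       [  0.        ,   0.        ,   1.        ]]), 'k1': -0.053970734542833576, 'hand_eye': array([[-2.33336479e-04, -9.49923124e-01, -3.12483605e-01,
         7.96176067e-02],
       [ 9.99999818e-01, -4.77251881e-05, -6.01635330e-04,
        -2.75329128e-04],
       [ 5.56593974e-04, -3.12483689e-01,  9.49922962e-01,
        -1.41825049e-01],
       [ 0.00000000e+00,  0.00000000e+00,  0.00000000e+00,
         1.00000000e+00]])} 1.3 [-8.86670228e-07  9.90575350e-01  1.36968886e-01  4.06183562e-06]
```

```bash
python3 -c "
import cv2
a=cv2.imread('pics/top0.png')[170:370,110:530];cv2.imwrite('pics/top0c.png',cv2.resize(a,(800,381),interpolation=cv2.INTER_CUBIC))
a=cv2.imread('pics/side0.png');cv2.imwrite('pics/side0c.png',a)"
```

```text
(no output)
```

View pics/top0c.png

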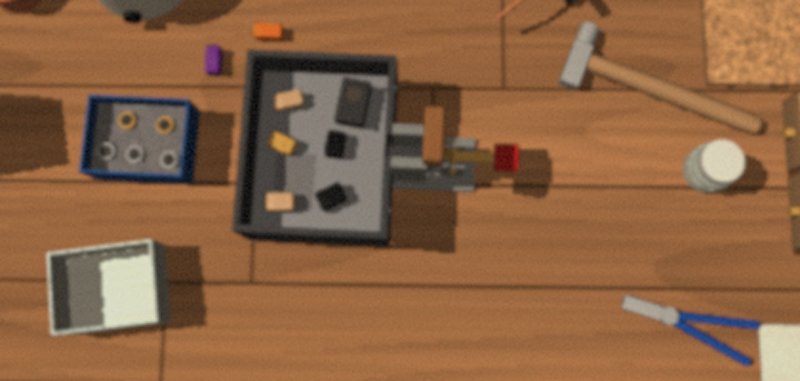

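View pics/side0c.png

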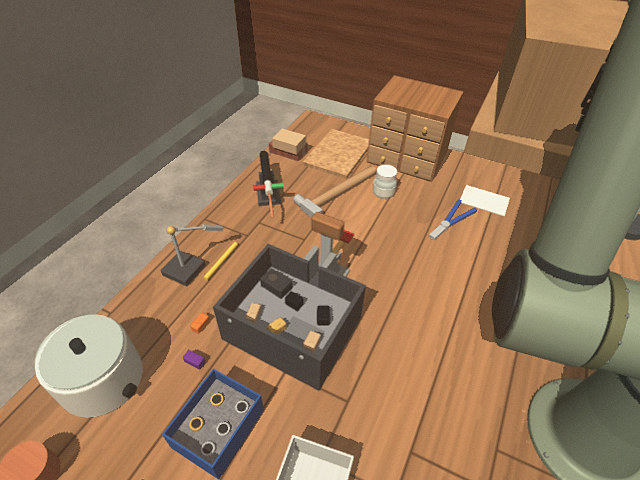

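The views show all five chips on the slab. In the top crop they are pale at (288,100) and (280,201), brass at (284,143), and black at (337,145) and (332,197). The block is at (353,102), the handle at (433,135) and the pad at (506,157). Other points from the same crop:
- **Possible confusions for chip3:** the orange bar (267,31) and purple bar (213,60) outside the casing, plus the other pale chip. I'll only take the ones on the slab.
- **Bins:** the bare bin is at (105,287), and the blue tin at (139,138) stays put.

```bash
cat > h.py <<'E'
import numpy as np, cv2
from scipy.spatial.transform import Rotation as R
from scipy.optimize import least_squares
from cell import bot
def quat(yaw): return [0,np.cos(yaw/2),np.sin(yaw/2),0]
def T(name):
    """camera->world pose"""
    c=bot.calibration(name)
    if name!="wrist": return np.linalg.inv(c["extrinsics"])
    q=bot.read_tool_rot(); M=np.eye(4); M[:3,:3]=R.from_quat([q[1],q[2],q[3],q[0]]).as_matrix(); M[:3,3]=bot.read_position()
    return M@c["hand_eye"]
def snap(name):
    M=T(name); return bot.camera(name),M
def unproj(name,M,uv,z):
    """pixels -> world points at height z"""
    c=bot.calibration(name)
    d=cv2.undistortPoints(np.array(uv,float).reshape(-1,1,2),c["mtx"],np.array([c["k1"],0,0,0.])).reshape(-1,2)
    d=np.c_[d,np.ones(len(d))]@M[:3,:3].T; o=M[:3,3]
    return o+d*((np.asarray(z)-o[2])/d[:,2])[:,None]
def proj(name,M,P):
    c=bot.calibration(name); W=np.linalg.inv(M)
    return cv2.projectPoints(np.array(P,float).reshape(-1,1,3),cv2.Rodrigues(W[:3,:3])[0],W[:3,3],c["mtx"],np.array([c["k1"],0,0,0.]))[0].reshape(-1,2)
def rz(a): return np.array([[np.cos(a),-np.sin(a)],[np.sin(a),np.cos(a)]])
E
python3 - <<'E'
from h import *
M=T("top")
o=lambda p:np.array(p)/(800/420)+np.array([110,170])
pts=[(249,51),(397,57),(391,243),(236,236),(433,106),(506,157),(288,100),(284,143),(280,201),(337,145),(332,197),(353,102),(105,287)]
z=[.112]*4+[.192,.07]+[.078]*5+[.082,.062]
# rim: TL=(+x,+y) TR=(+x,-y) BR=(-x,-y) BL
W=unproj("top",M,[o(p) for p in pts],z); 
L=np.array([[.111,.091],[.111,-.091],[-.111,-.091],[-.111,.091],[.032,-.14],[0,-.231]])
r=least_squares(lambda s:(L@rz(s[2]).T+s[:2]-W[:6,:2]).ravel()[[0,1,2,3,4,5,6,7,9,10,11]],[.5,0,0])
print(r.x,np.round((L@rz(r.x[2]).T+r.x[:2]-W[:6,:2])*1000,1))
print(np.round(W,3))
print("stand frame",np.round((W[6:,:2]-r.x[:2])@rz(r.x[2]),3))
s=r.x
for l in ([0,-.14],[0,0],[0,-.231]):
    p=rz(s[2])@l+s[:2]; print(l,p,bot.solve_ik([*p,.25],quat(s[2])))
E
```

```text
[ 0.56032172  0.03656252 -0.0226948 ] [[-2.5  2.3]
 [-0.2  0.5]
 [ 2.5  1.7]
 [ 0.7  2.3]
 [-0.1 -4.2]
 [-0.5 -2.5]]
[[ 0.676  0.123  0.112]
 [ 0.669 -0.057  0.112]
 [ 0.445 -0.054  0.112]
 [ 0.451  0.128  0.112]
 [ 0.589 -0.1    0.192]
 [ 0.556 -0.192  0.07 ]
 [ 0.623  0.078  0.078]
 [ 0.569  0.081  0.078]
 [ 0.497  0.083  0.078]
 [ 0.567  0.015  0.078]
 [ 0.503  0.02   0.078]
 [ 0.62  -0.003  0.082]
 [ 0.391  0.295  0.062]]
stand frame [[ 0.062  0.043]
 [ 0.008  0.044]
 [-0.064  0.045]
 [ 0.007 -0.021]
 [-0.057 -0.018]
 [ 0.061 -0.038]
 [-0.175  0.255]]
[0, -0.14] [ 0.55714472 -0.10340143] [-0.31375598  0.34589234 -0.11548045  1.10942353  0.          2.85053147]
[0, 0] [0.56032172 0.03656252] [-0.06629225  0.33620536 -0.1294669   1.10512406  0.          3.0979952 ]
[0, -0.231] [ 0.55507967 -0.19437799] [-0.46230696  0.38654473 -0.05557849  1.1286731   0.          2.70198049]
```

Run:
```python
from h import *
s=np.array([.5603,.0366,-.0227]); q=quat(s[2]+np.pi)
p=rz(s[2])@[0.02,-.11]+s[:2]
bot.move_pose([*p,.36],q)
im,M=snap("wrist"); cv2.imwrite("pics/w1.png",im[:,:,::-1]); np.save("w1.npy",M)
for t in ("handle","pawl_pad"): print(t,[([round(v) for v in d["bbox"]],round(d["confidence"],2)) for d in bot.search_frame("wrist",t)][:3])
L=np.array([[.032,-.152,.192],[-.032,-.152,.192],[-.032,-.128,.192],[.032,-.128,.192],[.017,-.216,.07],[-.017,-.216,.07],[-.017,-.246,.07],[.017,-.246,.07],[.111,-.091,.112],[-.111,-.091,.112],[.111,.091,.112],[-.111,.091,.112]])
P=np.c_[L[:,:2]@rz(s[2]).T+s[:2],L[:,2]]
v=im[:,:,::-1].copy()
for u in proj("wrist",M,P): cv2.circle(v,tuple(int(k) for k in np.clip(u,-5000,5000)),3,(0,255,0),-1)
cv2.imwrite("pics/w1o.png",v); print(bot.read_clock())
```

```text
handle [([276, 74, 239, 186], 0.62)]
pawl_pad [([200, 155, 76, 30], 0.57)]
3.725
```

View pics/w1o.png

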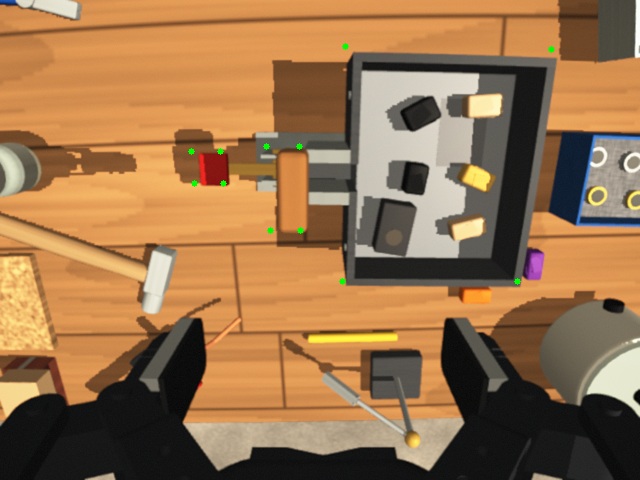

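Run:
```python
from h import *
M=np.load("w1.npy"); s=[.5603,.0366,-.0227]
uv=[(347,54),(555,58),(347,284),(522,286),(293,150),(293,232),(214.5,168)]
L=np.array([[-.111,-.091,.112],[-.111,.091,.112],[.111,-.091,.112],[.111,.091,.112],[-.032,-.14,.192],[.032,-.14,.192],[0,-.231,.07]])
W=unproj("wrist",M,uv,L[:,2])
r=least_squares(lambda s:(L[:,:2]@rz(s[2]).T+s[:2]-W[:,:2]).ravel(),s,loss="soft_l1",f_scale=.003)
print(r.x,np.round((L[:,:2]@rz(r.x[2]).T+r.x[:2]-W[:,:2])*1000,1))
# local fit at handle + pad only
print("handle mid",W[4:6].mean(0),"pad",W[6], "model", rz(r.x[2])@[0,-.14]+r.x[:2], rz(r.x[2])@[0,-.231]+r.x[:2])
np.save("s.npy",r.x)
```

```text
[ 0.56474228  0.04214862 -0.03384061] [[-3.   5.5]
 [-1.9  2.3]
 [ 1.  -0.4]
 [-0.2 -0.9]
 [ 0.4 -1.4]
 [ 1.4 -0.6]
 [ 1.4 -1.6]]
handle mid [ 0.5590969  -0.09678513  0.192     ] pad [ 0.55555666 -0.18712923  0.07      ] model [ 0.5600055  -0.09777123] [ 0.55692659 -0.18871913]
```

Run:
```python
from h import *
s=np.load("s.npy"); q=quat(s[2]+np.pi); h=[.5593,-.0972]
bot.set_gripper(.65,80)
bot.move_pose([*h,.24],q)
print(bot.move_linear([*h,.156],.08,until_force=12), bot.read_position())
bot.set_gripper(0,80); print(bot.read_gripper_width(),bot.read_ft_force())
bot.move_linear([*h,.156+.0755],.028); print(bot.read_position(),bot.read_ft_force(),bot.read_gripper_width())
bot.wait(.3); print(bot.read_ft_force(),bot.read_gripper_width())
bot.move_linear([*h,.156+.0715],.02); bot.wait(.3); print(bot.read_position(),bot.read_ft_force())
bot.set_gripper(.65); bot.move_linear([*h,.31],.15)
p=rz(s[2])@[0.02,-.05]+s[:2]
bot.move_pose([*p,.40],q)
im,M=snap("wrist"); cv2.imwrite("pics/w2.png",im[:,:,::-1]); np.save("w2.npy",M)
L=np.array([[.032,-.152,.263],[-.032,-.152,.263],[-.032,-.128,.263],[.032,-.128,.263],[.1,-.08,.127],[.1,.08,.127],[-.1,.08,.127],[-.1,-.08,.127]])
P=np.c_[L[:,:2]@rz(s[2]).T+s[:2],L[:,2]]
v=im[:,:,::-1].copy()
for u in proj("wrist",M,P): cv2.circle(v,tuple(int(k) for k in u),2,(0,255,0),-1)
cv2.imwrite("pics/w2o.png",v); print(bot.read_clock())
for t in ("chip1_c","chip2_c","chip3_c","chip4_c","chip5_c","block_c"): print(t,[([round(v) for v in d["bbox"]],round(d["confidence"],2)) for d in bot.search_frame("wrist",t)][:3])
```

```text
False [ 0.55974992 -0.09733192  0.15659471]
0.2721790147477813 [-1.4122291  -6.02574858  4.1447688 ]
[ 0.55948522 -0.09847115  0.23027422] [ 3.14145048 -5.99368356 -7.9768555 ] 0.2668868367475947
[ 3.13249118 -5.81503394 -7.62030808] 0.2685602114834633
[ 0.55955512 -0.0984535   0.2275711 ] [ 0.77941722 -5.51397436 -0.32341631]
11.8167
chip1_c [([401, 89, 46, 26], 0.97)]
chip2_c [([337, 94, 43, 35], 0.94), ([524, 2, 116, 57], 0.49)]
chip3_c [([396, 218, 38, 27], 0.97), ([402, 268, 32, 21], 0.75), ([466, 235, 18, 29], 0.75)]
chip4_c [([341, 159, 25, 40], 0.61)]
chip5_c [([399, 165, 44, 33], 0.82), ([173, 67, 289, 200], 0.31)]
block_c [([309, 202, 49, 62], 0.78)]
```

View pics/w2o.png

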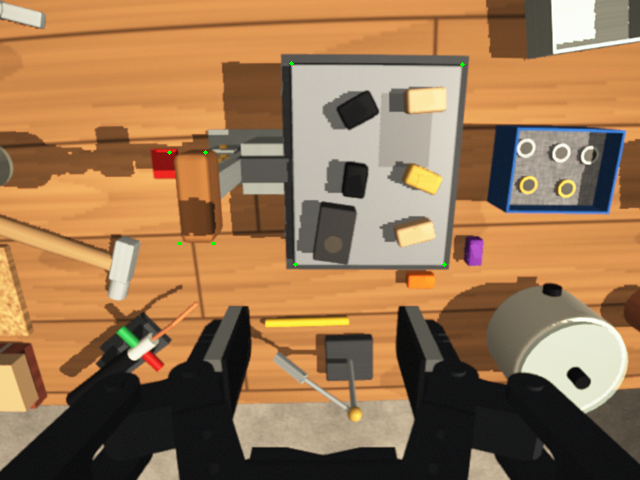

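The slab is on tooth 4: the predicted corners at z=0.127 match the picture, and the wrist load dropped to about 0. Next I measure the chips' poses from this picture.

```bash
cat >> h.py <<'E'
ZS=.127
CH=dict(chip1_c=(36,22,22),chip2_c=(34,24,22),chip3_c=(38,20,20),chip4_c=(32,22,24),chip5_c=(34,20,20))
def fit(name,im,M,bbox,chip,zbase):
    """world centre, long-axis angle, size from the mask inside a bbox"""
    l,t,w,h=[int(round(v)) for v in bbox]; l-=6;t-=6;w+=12;h+=12; l=max(l,0);t=max(t,0)
    hsv=cv2.cvtColor(im,cv2.COLOR_RGB2HSV)[t:t+h,l:l+w]
    m=(hsv[:,:,2]<60) if chip in("chip2_c","chip4_c") else (hsv[:,:,1]>60)
    m=cv2.morphologyEx(m.astype(np.uint8),cv2.MORPH_OPEN,np.ones((3,3)))
    c=max(cv2.findContours(m,cv2.RETR_EXTERNAL,cv2.CHAIN_APPROX_NONE)[0],key=cv2.contourArea).reshape(-1,2)+[l,t]
    W=unproj(name,M,c,zbase+CH[chip][2]/1000*.9)[:,:2]
    (x,y),(a,b),_=r=cv2.minAreaRect((W*1000).astype(np.float32))
    B=cv2.boxPoints(r); e=max((B[1]-B[0],B[2]-B[1]),key=np.linalg.norm)
    return np.array([x,y])/1000,np.arctan2(e[1],e[0])%np.pi,sorted((a,b)),B/1000
E
python3 - <<'E'
from h import *
im=cv2.imread("pics/w2.png")[:,:,::-1].copy(); M=np.load("w2.npy"); s=np.load("s.npy")
bb=dict(chip1_c=[401,89,46,26],chip2_c=[337,94,43,35],chip3_c=[396,218,38,27],chip4_c=[341,159,25,40],chip5_c=[399,165,44,33])
v=im[:,:,::-1].copy(); D={}
for k,b in bb.items():
    c,a,z,B=fit("wrist",im,M,b,k,ZS); D[k]=[*c,a]
    print(k,np.round(c,4),round(a,2),np.round(z,1),"stand",np.round((c-s[:2])@rz(s[2]),3))
    l,w,h=np.array(CH[k])/2000; Q=np.array([[l,w],[l,-w],[-l,-w],[-l,w]])@rz(a).T+c
    P=proj("wrist",M,np.c_[Q,[ZS+2*h]*4]); cv2.polylines(v,[P.astype(int).reshape(-1,1,2)],True,(0,255,0),1)
v=v[40:290,260:500]; cv2.imwrite("pics/w2f.png",cv2.resize(v,None,fx=2.4,fy=2.4))
np.save("D.npy",D,allow_pickle=True)
E
```

```text
chip1_c [0.4993 0.0859] 1.61 [22.8 38.3] stand [-0.067  0.041]
chip2_c [0.5061 0.0247] 2.04 [23.5 33. ] stand [-0.058 -0.019]
chip3_c [0.6246 0.081 ] 1.8 [25.4 39.2] stand [0.059 0.041]
chip4_c [0.5695 0.0211] 2.98 [22.2 32.5] stand [ 0.005 -0.021]
chip5_c [0.571  0.0865] 1.17 [22.1 38. ] stand [0.005 0.045]
```

View pics/w2f.png

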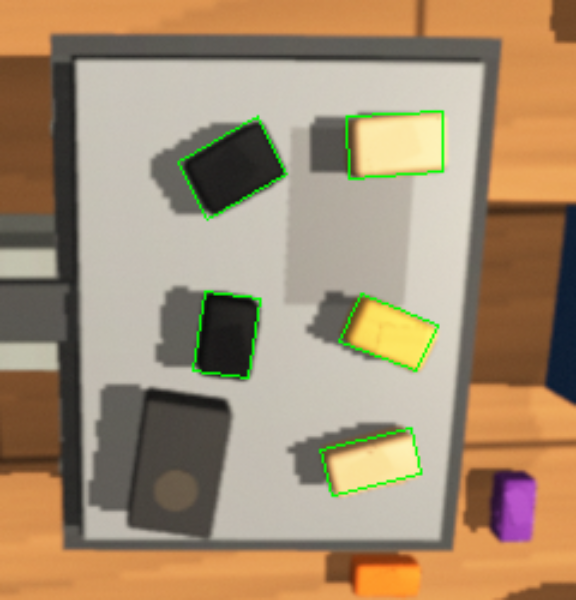

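```bash
cat >> h.py <<'E'
def best_q(p,yaw):
    o=[]
    for k in (-1,0,1,2):
        j=bot.solve_ik(p,quat(yaw+k*np.pi))
        if j is not None: o.append((abs(j[5]),yaw+k*np.pi))
    return quat(min(o)[1])
def find_bin(tag):
    im,M=snap("top"); cv2.imwrite(f"pics/bin_{tag}.png",im[:,:,::-1])
    d=bot.search_frame("top","scrap_bin")
    if not d or d[0]["confidence"]<.5: print("bin?",d); return None
    l,t,w,h=d[0]["bbox"]; g=im[t0:=max(int(t)-4,0):int(t+h)+4,max(int(l)-4,0):int(l+w)+4]
    P=unproj("top",M,[(l+w/2,t+h/2)],[.05])[0,:2]; print("bin",np.round(d[0]["bbox"]),round(d[0]["confidence"],2),np.round(P,3)); return P
def pick(c,a,z,op=.44):
    q=best_q([*c,z+.1],a)
    bot.set_gripper(op,60)
    bot.move_pose([*c,z+.09],q)
    if bot.move_linear([*c,z],.1,until_force=10): print("touched early",bot.read_position())
    bot.set_gripper(0,60); w0=bot.read_gripper_width()
    bot.move_linear([*c,z+.11],.15); w=bot.read_gripper_width(); print("grip",round(w0,3),round(w,3)); return w>.12
def drop(B,off,yaw=.12,z=.055):
    p=B+rz(yaw)@np.array(off); q=best_q([*p,.2],yaw)
    bot.move_pose([*p,.2],q); w=bot.read_gripper_width(); print("over bin",round(w,3))
    if w<.12: return False
    if bot.move_linear([*p,z],.15,until_force=10): print("touched in bin",bot.read_position())
    bot.set_gripper(.5); bot.move_linear([*p,.2],.2); return True
E
python3 - <<'E'
from h import *
D=np.load("D.npy",allow_pickle=True).item(); k="chip1_c"
print(bot.read_clock())
ok=pick(D[k][:2],D[k][2],ZS+.003); B=find_bin("1"); print(bot.read_clock())
if ok and B is not None: print(drop(B,[0,.03]))
im,M=snap("wrist"); cv2.imwrite("pics/w3.png",im[:,:,::-1]); np.save("w3.npy",M); print(bot.read_clock())
E
```

```text
Traceback (most recent call last):
  File "h.py", line 47
    l,t,w,h=d[0]["bbox"]; g=im[t0:=max(int(t)-4,0):int(t+h)+4,max(int(l)-4,0):int(l+w)+4]
                                                  ^
SyntaxError: invalid syntax
```

```bash
sed -i 's/; g=im\[t0.*$//' h.py
python3 - <<'E'
from h import *
D=np.load("D.npy",allow_pickle=True).item(); k="chip1_c"
print(bot.read_clock())
ok=pick(D[k][:2],D[k][2],ZS+.003); B=find_bin("1"); print(bot.read_clock())
if ok and B is not None: print(drop(B,[0,.03]))
im,M=snap("wrist"); cv2.imwrite("pics/w3.png",im[:,:,::-1]); np.save("w3.npy",M); print(bot.read_clock())
E
```

```text
12.1167
grip 0.242 0.242
bin? []
16.225
16.275
```

View pics/w3.png

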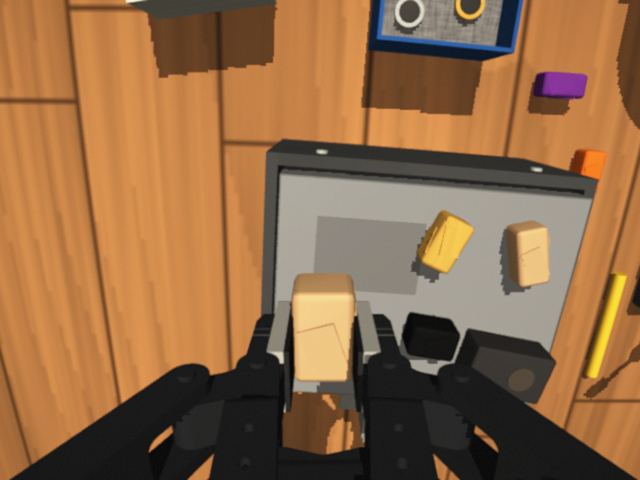

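The chip is firmly held at (323,325). The network missed the bin in the top view, so I retry after moving aside, with the wrist camera as backup.

Run:
```python
from h import *
bot.move_pose([.42,.17,.26],best_q([.42,.17,.26],.12))
B=find_bin("1b")
im,M=snap("wrist"); cv2.imwrite("pics/w4.png",im[:,:,::-1]); np.save("w4.npy",M)
print(bot.search_frame("wrist","scrap_bin"),bot.read_gripper_width(),bot.read_clock())
a=cv2.imread("pics/bin_1b.png")[170:470,60:460]; b=cv2.resize(cv2.imread("pics/w4.png"),(400,300)); cv2.imwrite("pics/v4.png",np.hstack([a,b]))
```

```text
bin [137. 311.  66.  37.] 0.83 [0.372 0.286]
[{'bbox': [394.5, 129.1, 174.3, 125.9], 'confidence': 0.84}] 0.23955195757056902 17.7833
```

View pics/v4.png

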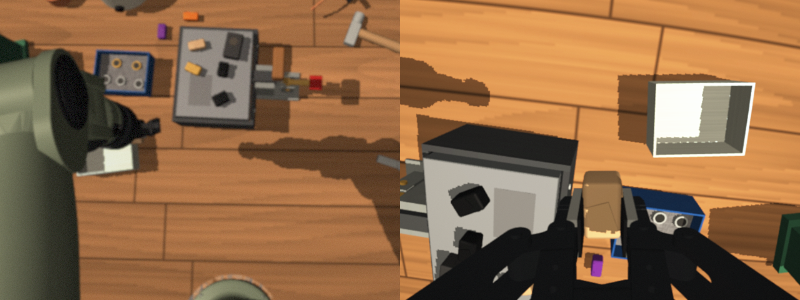

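```bash
cat >> h.py <<'E'
def bin_wrist(tag):
    im,M=snap("wrist"); cv2.imwrite(f"pics/bw_{tag}.png",im[:,:,::-1])
    d=bot.search_frame("wrist","scrap_bin")
    if not d or d[0]["confidence"]<.5: print("bin?",d); return None
    l,t,w,h=d[0]["bbox"]; P=unproj("wrist",M,[(l,t),(l+w,t),(l+w,t+h),(l,t+h)],[.062]*4)[:,:2]
    print("bin",np.round(d[0]["bbox"]),round(d[0]["confidence"],2),np.round(P.mean(0),3),"ext",np.round(np.ptp(P,0),3)); return P.mean(0)
E
python3 - <<'E'
from h import *
M=np.load("w4.npy")
P=unproj("wrist",M,[(403,131),(563,133),(552,250),(408,250)],[.062]*4)[:,:2]; print(np.round(P,3),P.mean(0))
B=bin_wrist("1")
c=P.mean(0); e=P[1]-P[0]; print(e,np.arctan2(-e[0],e[1]))
E
```

```text
[[0.351 0.226]
 [0.336 0.357]
 [0.435 0.376]
 [0.45  0.248]] [0.3932038  0.30172614]
bin [394. 128. 172. 126.] 0.66 [0.393 0.301] ext [0.124 0.171]
[-0.01545467  0.13028058] 0.11807427954552982
```

Run:
```python
from h import *
D=np.load("D.npy",allow_pickle=True).item(); V=[.42,.17,.26]
B=np.array([.393,.3015])
print(drop(B,[.012,.03]))
for k,off in (("chip5_c",[-.012,-.03]),):
    ok=pick(D[k][:2],D[k][2],ZS+.003)
    bot.move_pose(V,best_q(V,.12)); B=bin_wrist(k); print(bot.read_clock())
    if not ok or B is None: break
    if not drop(B,off): break
bot.move_pose(V,best_q(V,.12))
im,M=snap("wrist"); cv2.imwrite("pics/w5.png",im[:,:,::-1]); print(bot.read_clock())
a=cv2.imread("pics/bw_chip5_c.png"); cv2.imwrite("pics/v5.png",np.hstack([cv2.resize(a,(400,300)),cv2.resize(im[:,:,::-1],(400,300))]))
```

```text
over bin 0.244
True
grip 0.219 0.217
bin [397. 131. 172. 121.] 0.95 [0.393 0.303] ext [0.12 0.17]
26.0667
over bin 0.214
29.5833
```

View pics/v5.png

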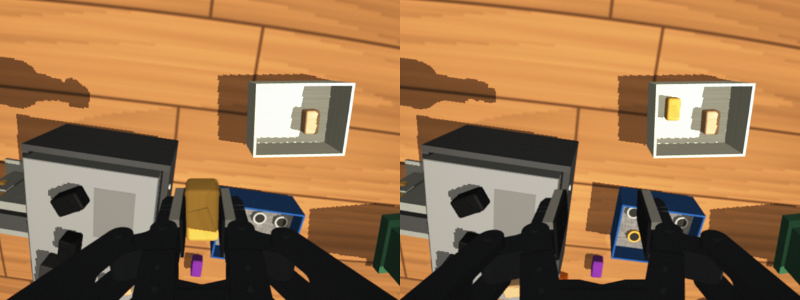

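Chip1 (704,122) and chip5 (672,108) are in the bin. Next are the other three, with smaller drop offsets.

```bash
sed -i 's/set_gripper(.5); bot/set_gripper(.4); bot/' h.py
python3 - <<'E'
from h import *
D=np.load("D.npy",allow_pickle=True).item(); V=[.42,.17,.26]
for k,off in (("chip3_c",[.02,-.02]),("chip2_c",[-.02,.02]),("chip4_c",[.0,.0])):
    c=np.array(D[k][:2])-([.002,0] if k=="chip4_c" else [0,0])
    ok=pick(c,D[k][2],ZS+.003)
    bot.move_pose(V,best_q(V,.12)); B=bin_wrist(k); print(k,bot.read_clock(),bot.read_gripper_width())
    if not ok or B is None: break
    if not drop(B,off): break
s=np.load("s.npy")
bot.move_pose(V,best_q(V,.12)); im,M=snap("wrist")
p=rz(s[2])@[0.02,0]+s[:2]; bot.move_pose([*p,.40],quat(s[2]+np.pi)); im2,M2=snap("wrist"); print(bot.read_clock())
cv2.imwrite("pics/v6.png",np.hstack([cv2.resize(i[:,:,::-1],(400,300)) for i in (im,im2)]))
E
```

```text
grip 0.214 0.214
bin [395. 129. 175. 124.] 0.97 [0.394 0.303] ext [0.122 0.173]
chip3_c 34.4417 0.2143405781990629
over bin 0.223
grip 0.266 0.263
bin [396. 129. 174. 128.] 0.94 [0.395 0.303] ext [0.126 0.173]
chip2_c 41.775 0.26332657648656377
over bin 0.264
grip 0.244 0.239
bin [393. 128. 178. 126.] 0.66 [0.394 0.302] ext [0.124 0.176]
chip4_c 49.475 0.24287235237319438
over bin 0.248
54.125
```

View pics/v6.png

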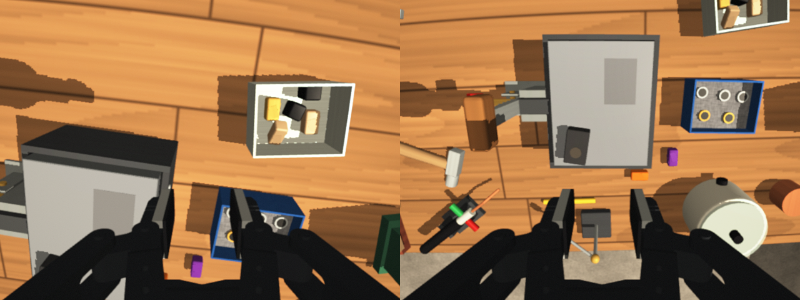

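All five chips are in the bin (left half, around 290,110). The slab carries only the block (right half, 577,145). Next is the pad.

Run:
```python
from h import *
s=np.load("s.npy"); p=np.array([.5560,-.1875])+rz(s[2])@[0,-.003]
bot.set_gripper(0,40); bot.move_pose([*p,.30],best_q([*p,.30],s[2]+np.pi/2))
bot.move_linear([*p,.12],.12); f0=bot.read_ft_force()
print(bot.move_linear([*p,.055],.02,until_force=2.0),bot.read_position(),bot.read_ft_force()-f0)
bot.move_linear([*p,.048],.02); print(bot.read_position(),bot.read_ft_force()-f0)
for i in range(6):
    bot.wait(1); im,M=snap("top"); cv2.imwrite(f"pics/sink{i}.png",im[:,:,::-1])
    print(bot.read_position().round(4),(bot.read_ft_force()-f0).round(1))
im2,M=snap("side"); print(bot.read_clock())
a=cv2.resize(im[170:320,200:400],(400,300)); b=cv2.resize(im2[190:400,190:470],(400,300)); cv2.imwrite("pics/v7.png",np.hstack([a,b])[:,:,::-1])
```

```text
True [ 0.55585916 -0.19068569  0.06940876] [ 0.57036379 -1.18429328  2.50771658]
[ 0.55593254 -0.19098353  0.04794454] [-0.99651322 -4.97944992  1.80281952]
[ 0.556 -0.191  0.048] [-0.1 -5.4  2.3]
[ 0.556 -0.191  0.048] [ 0.3 -5.2  3.5]
[ 0.5559 -0.191   0.048 ] [-1.  -5.5  3.7]
[ 0.5559 -0.191   0.048 ] [-0.9 -4.4  3.1]
[ 0.5559 -0.191   0.048 ] [-0.1 -4.9  2.1]
[ 0.5559 -0.1909  0.048 ] [ 0.2 -5.   3.1]
67.0583
```

View pics/v7.png

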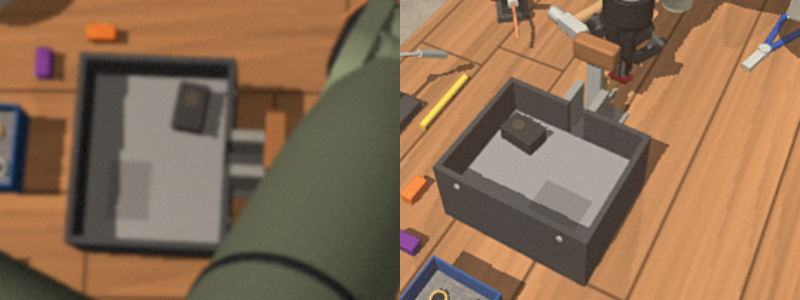

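The slab is home: the handle is at side pixel (328,225), against (327,225) at the start. I release the pad, back off and check.

Run:
```python
from h import *
p=bot.read_position()
bot.move_linear([p[0],p[1],.09],.03); bot.move_linear([p[0],p[1],.30],.15)
bot.move_pose([.149,-.529,.231],quat(.275)); bot.wait(1)
im,_=snap("top"); im2,_=snap("side"); print(bot.read_clock())
o=cv2.imread("pics/side0.png")[:,:,::-1]
d=[cv2.resize(i[190:280,290:380],(300,300)) for i in (o,im2)]
a=cv2.resize(im[170:370,110:510],(800,300))
for n,i in (("top0",im),("side0",im2)):
    ref=cv2.imread(f"pics/{n}.png")[:,:,::-1]
    m=(cv2.GaussianBlur(cv2.absdiff(ref,i),(5,5),0).max(2)>40).astype(np.uint8)
    print(n,[tuple(r[:5]) for r in cv2.connectedComponentsWithStats(m)[2][1:] if r[4]>8])
cv2.imwrite("pics/v8.png",np.vstack([a,np.hstack([*d,np.zeros((300,200,3),np.uint8)])])[:,:,::-1])
```

```text
73.1833
top0 [(np.int32(254), np.int32(217), np.int32(20), np.int32(11), np.int32(166)), (np.int32(252), np.int32(239), np.int32(19), np.int32(13), np.int32(158)), (np.int32(280), np.int32(238), np.int32(18), np.int32(16), np.int32(221)), (np.int32(276), np.int32(266), np.int32(21), np.int32(16), np.int32(240)), (np.int32(249), np.int32(270), np.int32(22), np.int32(12), np.int32(196)), (np.int32(153), np.int32(303), np.int32(38), np.int32(38), np.int32(992)), (np.int32(596), np.int32(447), np.int32(9), np.int32(4), np.int32(27)), (np.int32(621), np.int32(446), np.int32(14), np.int32(11), np.int32(71)), (np.int32(564), np.int32(450), np.int32(32), np.int32(15), np.int32(260)), (np.int32(546), np.int32(459), np.int32(22), np.int32(21), np.int32(315)), (np.int32(574), np.int32(466), np.int32(5), np.int32(5), np.int32(21))]
side0 [(np.int32(577), np.int32(87), np.int32(17), np.int32(42), np.int32(200)), (np.int32(285), np.int32(291), np.int32(22), np.int32(21), np.int32(298)), (np.int32(246), np.int32(303), np.int32(19), np.int32(17), np.int32(207)), (np.int32(316), np.int32(305), np.int32(17), np.int32(21), np.int32(322)), (np.int32(269), np.int32(318), np.int32(20), np.int32(13), np.int32(189)), (np.int32(303), np.int32(331), np.int32(21), np.int32(18), np.int32(252)), (np.int32(286), np.int32(460), np.int32(51), np.int32(20), np.int32(721))]
```

View pics/v8.png

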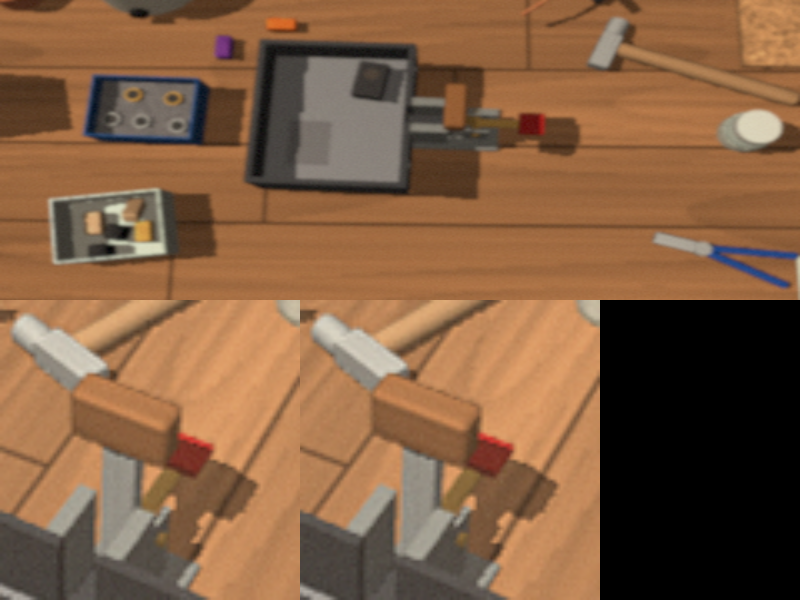

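The only differences from the first pictures are the five chips gone from the slab, the bin's contents and the arm itself. Handle, pad and pawl look the same as at the start.

```bash
python3 -c "
from cell import bot
bot.close_job()"
```

```text
the job is handed in; nothing more can be done
```

The job is done and handed in; the arm finished at 73 s of the 208 s allowed. I pulled the slab up to the fourth tooth, where it held by itself. All five chips went into the bare aluminium bin. I then held the red pad down until the slab had sunk home, and let the pawl spring back.

**Last checks:** the top and side pictures differ from the first ones only in the cleared chips, the bin's contents and the arm. The handle, pad and pawl are back as at the start, the block is still on the slab, and all five chips are in the bin. The other things in view show no change.

**Checks that failed or disagreed:**
- The detector missed the bin once in the top view, where the arm partly hid it. I used the wrist camera for the bin from then on.
- The first stand position from the top camera was about 5 mm off, so I corrected it with the wrist camera before gripping the handle.
- I saw no knock to the bin and no slip of the grip.

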